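# Bolt the sample carrier in its dock and tug-test it

## Task

Slide the sample carrier along its channel until it is fully home against the black end stop, then use the hooked rod (never the gripper itself) to pull the red cross-bar under the dust hood towards the front until the bolt is fully shot beside the carrier. Lay the rod gently back on its rest as you found it, then tug the carrier by its black handle back away from the end stop with about 12 N for about half a second, never more than 30 N, to prove that the bolt holds it. Let go, leave everything in place, and do not disturb the jar or the lens.

Things in the scene. Friction and masses are not known exactly. Their poses are not given: they have to be found in the camera images.
- dock: White dock fixed to the bench, 290 x 290 mm. Origin on the bench; +x away from the robot, +y along the channel to its end stop, z up. 12 mm base plate from x -130 to +160 mm. In front lies a channel along y, 67 mm wide, centred at x -85, floor z 12, lips to z 30 mm. Behind it an aluminium deck (120 mm wide, y 0 in its middle) climbs away from the robot at 23 degrees from x -40, z 32 mm.
- end_stop (a point): Centre of the inner face of the black end stop that closes the channel, at dock x -85, y +132.5, z 26 mm; the stop is 28 mm high (z 12 to 40 mm). Axes as the dock's. The carrier is home when its end face touches it (handle then 60 mm short of it in dock y).
- hood_edge (a point): Middle of the lower front edge (blue strip) of the dust hood: a clear roof parallel to the 23 degree deck, over its upper part, on two white side walls, inner faces at y +-57 mm; open in front and behind. This edge is 108 mm off the deck measured square to it; all of the hood lies up the slope from here. A gripper does not fit in. Axes as the dock's.
- bolt (a joint): Bolt sliding down the 23 degree slope towards the front: 0 = drawn back, 0.050 m = fully shot (hard stop). Starts at 0 to 6 mm; friction about 2.5 N, stays where left. Shot, its nose (16 mm wide, at dock y 0) stands in the channel beside the home carrier, 4.5 mm clear of its end face, and blocks its way back. If the carrier is not home the nose strikes it.
- bolt_bar (a point): Centre of the bolt's red cross-bar, 8 mm diameter, 50 mm long, on a 12 mm wide post at the bolt's upper end. Axes: x up the slope (23 degrees above level, away from the robot), y along the bar, z square to the deck. It is 58 mm off the deck, 50 mm below the level of the hood's edge strip, and when drawn back 65 mm up the slope inside the hood. Behind it is free space.
- carrier_handle (a point): Point in the loose carrier's upright black handle (30 x 14 x 46 mm in x, y, z), centred in plan, 20 mm below its top and 25 mm above the carrier's top face. Pinch it across y. The carrier is an aluminium block 64 x 120 x 30 mm, hollow, 0.28 kg (slides with 2 to 5 N), 1.5 mm play each side, reaching 60 mm either side of the handle in y. Axes as the dock's. Starts 60-110 mm short of home.
- rod_grip (a point): Grip point of the loose hooked rod, on the axis of its blue handle, half-way up. The handle is 100 mm long (x), 18 wide (y), 22 high (z), from 55 mm behind to 45 mm ahead of this point. x points along the rod to the hook; z away from the hook's toe (up, on the rest). Mass 0.13 kg, centre of mass about 9 mm ahead of this point.
- rod_toe (a point): Middle of the rod's toe, 135 mm ahead of the grip point and 10 mm below the rod's axis. The steel shank is 8 mm in diameter along the axis; at its end the 8 mm thick toe turns square down, its tip 24 mm below the axis. Axes as the rod's.
- rest: Rod rest fixed left or right of the dock: white base 180 x 60 x 10 mm, two grey U saddles 14 mm thick. Origin on the bench; x along the rod to its hook, z up. Rear saddle (x -42, bottom z 64, slot 30 mm wide) takes the handle's rear, front one (x +85, bottom z 71, slot 20 mm) the shank; cheeks rise 14 mm. The rod lies in it with its grip point at x +5 (+-4), y 0, z 75 mm.
- tray: Blue shallow tray fixed on the other side of the dock, 170 x 120 x 18 mm, origin under its centre; holds the jar and the lens.
- jar: Bystander: amber jar, 44 mm diameter, 55 mm high, in the tray; origin under its centre.
- lens: Bystander: black objective lens standing in the tray, 42 mm diameter, 46 mm high; origin under its centre.
There are look-alikes about, which are no part of the job. Of the things shaped like the part that bears carrier_handle, the aluminium one is meant.

How it is judged:
By the outcome, as a careful person would: the job done as asked, in the order asked, and still so for the second after the job is handed in, with the robot touching nothing.
It also fails if it takes over 72 s, if anything falls off the work surface, if the arm or the gripper's body presses on something with over 40 N, if the wrist force passes 120 N, or if a joint passes its speed limit or range.

## Robot

A 6-joint arm with a two-finger parallel gripper is mounted at the origin on the work surface. World frame = base frame: x ahead of the robot, y to its left, z up, the work surface at z = 0. Lengths are in m, angles in rad, forces in N, time in s.
With the tool pointing down it reaches from about 0.4 to 0.825 m from the base axis. Payload 7 kg.
Tool frame: the origin (TCP) lies midway between the tips of the shut fingers; the grasp point (between the pads) lies 19 mm behind it (pinch_z is the z of the grasp point in the tool frame, in m); z points along the fingers, x is the direction in which the jaws open and shut, and the axes are right-handed (so a half turn about z gives the same grasp; the last joint's range is limited). The gripper opens to 88 mm and grips with 3 to 60 N. Pads are 19 mm wide; open, the fingers measure 130 mm over their backs; the gripper's body (78 mm by 193 mm) begins 47 mm behind the grasp point.
Start: joints at [1.503, 0.359, 0.012, 0, -1.224, -0.288], TCP at [0.235, 0.633, 0.227] pointing down, gripper open.
Joint ranges: [-3.07, 3.07], [-1.43, 2.12], [-1.02, 1.25], [-3.03, 1.67], [-3.05, -0], [-3.03, 3.03]. Speed limits (rad/s): [2.39, 2.39, 3.01, 3.14, 3.14, 3.14].

## Interface

Orientations are given as a 3x3 rotation matrix whose columns are the frame's x, y, z axes.
In Python, from cell import move_pose, movel, movej, open_jaws, clamp, hold, inverse_kinematics, read_state, snapshot, camera_model, PlanningError, close_job, pinch_z gives the robot as it stands. Calls block until the motion is done:
- move_pose(position, orientation): joint-space move of the TCP to a pose.
- movel(position, speed=0.15, attitude=None, contact_N=None): straight line of the TCP; attitude=None keeps the orientation; speed is the mean speed in m/s. With contact_N (N) it stops when the force on the tool has changed by that much, and returns True; else False.
- movej(angles): joint-space move.
- open_jaws() and clamp(strength=None): open the fingers fully, or close them until they stop; strength is the grip in N (None keeps the last).
- hold(seconds).
- inverse_kinematics(position, orientation): joint angles nearest the present ones, or None.
- read_state(): the state.
- snapshot(name): name is "scene" or "top"; returns the picture (420x560x3 uint8, red, green, blue); there is no depth.
- camera_model(name): a dict with "camera_matrix" (3x3 intrinsics, pixels), "R" (3x3) and "t" (3): a world point X has camera coordinates R X + t. Camera axes: x right, y down, z forward; pixel columns grow to the right and rows downward; lengths in m; the calibration is good to about 2 mm. A picture is of the moment at which its call begins. camera_model takes no time and is no camera call.
A pose or a line that the arm cannot do raises PlanningError and nothing moves.
- close_job(): hands the job in, once; it reports no verdict.
The state is a dict: "time": time; "joint_positions": joint angles; "joint_vel": joint speeds; "effort": joint torques, N m; "eef_pos": TCP position; "tcp_rot": TCP orientation; "wrist_force": force on the tool from outside, world axes, zero at the start; "ft_torque": the same for the moment, N m; "finger_gap": finger opening in m.
Only numpy, scipy, OpenCV 4.12 (cv2) and the standard library are available. Lean on these libraries where they do the work, as an engineer would, in place of code of your own. Each camera call takes 0.05 s, during which the arm holds its last target. There are 200 camera calls.

## Working session

There is one attempt and no reset: what is moved stays moved. The work goes in short steps, each a Python script; the robot and the scene stay as the last script left them, time stands still between calls to the robot, and variables do not carry over. Pictures are saved under pics/ and viewed, about 8 in all and at most 12, crops included, and the job is handed in when it is done.

```bash
mkdir -p pics; ls
python3 - <<'E'
from cell import *
import cv2,numpy as np
for n in("scene","top"):
    im=snapshot(n); cv2.imwrite(f"pics/{n}0.png",cv2.cvtColor(im,cv2.COLOR_RGB2BGR))
    c=camera_model(n); R,t=np.array(c["R"]),np.array(c["t"]); print(n,c["camera_matrix"],R.round(3),"pos",-R.T@t)
a,b=[cv2.imread(f"pics/{n}0.png") for n in("scene","top")]
print(pinch_z,read_state())
E
```

```text
pics
scene [[433.17061264   0.         282.08509689]
 [  0.         433.17061264 206.1495776 ]
 [  0.           0.           1.        ]] [[-0.528  0.849  0.011]
 [ 0.618  0.393 -0.68 ]
 [-0.582 -0.353 -0.733]] pos [1.1064747  0.2854871  0.77554551]
top [[382.70320476   0.         283.6695518 ]
 [  0.         382.70320476 201.58693694]
 [  0.           0.           1.        ]] [[-0.014 -1.    -0.028]
 [-0.993  0.017 -0.121]
 [ 0.121  0.026 -0.992]] pos [ 0.46563418 -0.02572439  1.06086487]
-0.0188 {'time': 0.1, 'joint_positions': array([ 1.50309528e+00,  3.59296157e-01,  1.11530079e-02, -3.14512801e-04,
       -1.22409598e+00, -2.88062038e-01]), 'joint_vel': array([ 0.00065039, -0.00164232, -0.00051937,  0.00049427,  0.00012748,
       -0.00039106]), 'effort': array([-1.12564299e-03, -5.84161949e+01,  2.93751526e+01,  7.01543123e+00,
        1.01447999e-02, -4.68070357e-05]), 'eef_pos': array([0.23500148, 0.63230425, 0.22572876]), 'tcp_rot': array([[-3.48405854e-01, -9.37343697e-01, -3.92725211e-04],
       [-9.37342631e-01,  3.48406053e-01, -1.41947515e-03],
       [ 1.46736392e-03, -1.26435368e-04, -9.99998915e-01]]), 'wrist_force': array([ 0.38919283, -0.6124515 , -0.81534879]), 'ft_torque': array([-0.01044188,  0.01791546,  0.00908841]), 'finger_gap': 0.0876537197992543}
```

View pics/scene0.png

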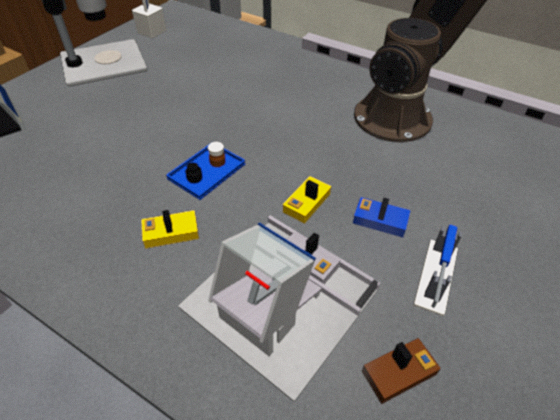

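View pics/top0.png

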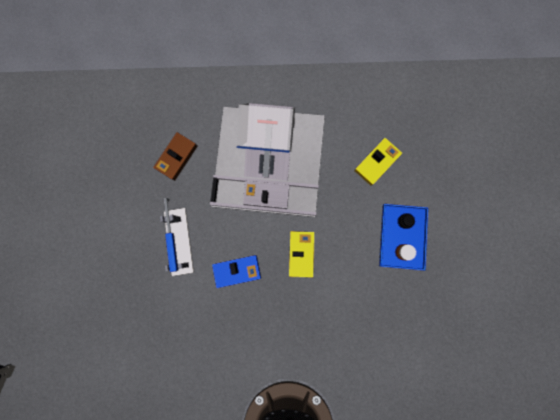

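The top view shows the dock at about (268,160) with its channel in front and the black stop at its left end (214,190). The rest and hooked rod are at (175,245), and the tray with jar and lens is at (404,237).

There are five carrier-shaped things in the top view:
- brown (175,156)
- yellow (378,161)
- yellow (302,254)
- blue (237,271)
- aluminium, in the channel (265,196)

The aluminium one is meant. I'll confirm it in an enlarged crop.

Run:
```python
import cv2
a,b=[cv2.imread(f"pics/{n}0.png") for n in("scene","top")]
cv2.imwrite("pics/ct.png",cv2.resize(b[95:285,150:340],(600,600),interpolation=cv2.INTER_CUBIC))
cv2.imwrite("pics/cs.png",cv2.resize(a[205:405,175:465],(800,552),interpolation=cv2.INTER_CUBIC))
```

```text
(no output)
```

View pics/ct.png

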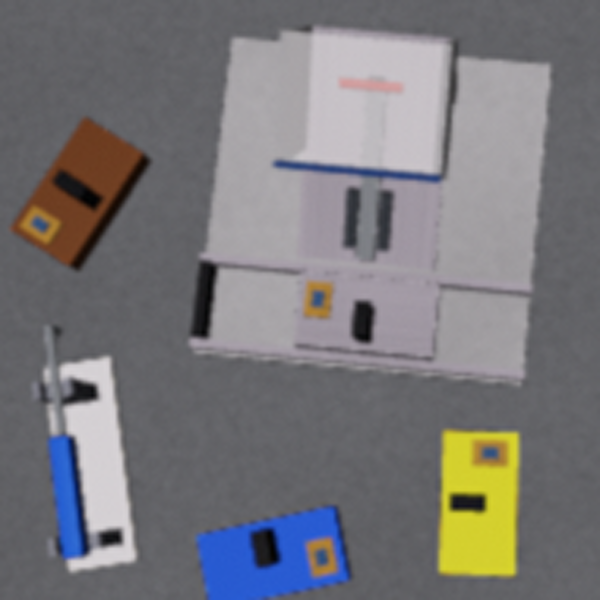

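View pics/cs.png

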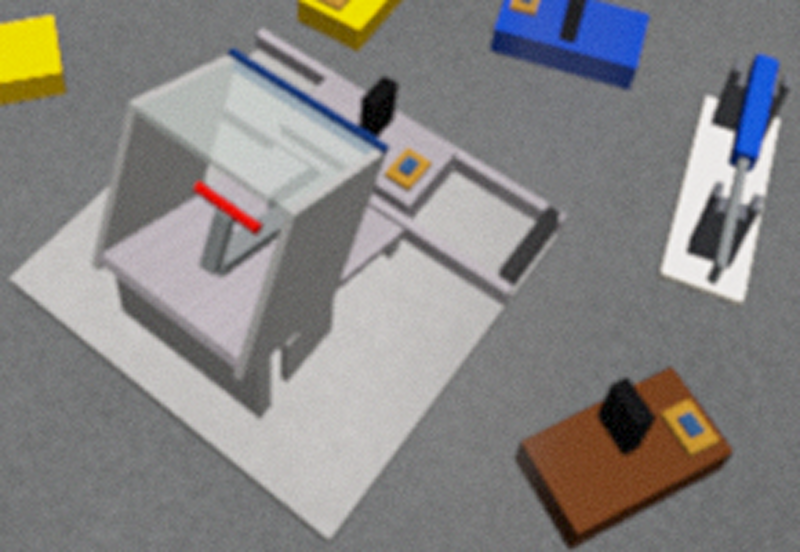

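The crops confirm it: the aluminium carrier sits in the dock channel, with its handle at top (265,196) and scene (312,243), about 75 mm short of the stop. The red bar is under the hood, and the rod points away from the robot with its toe down. Next I measure.

```bash
cat > h.py <<'E'
import numpy as np, cv2, json
from scipy.optimize import least_squares
from cell import *
CM={n:camera_model(n) for n in("scene","top")}
def proj(n,X):
    c=CM[n]; p=np.array(c["camera_matrix"])@(np.array(c["R"])@np.asarray(X)+np.array(c["t"])); return p[:2]/p[2]
def ray(n,uv):
    c=CM[n];R=np.array(c["R"]); d=R.T@np.linalg.inv(c["camera_matrix"])@np.array([*uv,1]); return -R.T@np.array(c["t"]),d
def onz(n,uv,z):
    o,d=ray(n,uv); return o+d*(z-o[2])/d[2]
def tri(a,b):
    (o,d),(p,e)=ray("top",a),ray("scene",b); d/=np.linalg.norm(d); e/=np.linalg.norm(e)
    s=np.linalg.lstsq(np.c_[d,-e],p-o,rcond=None)[0]; P,Q=o+s[0]*d,p+s[1]*e; return (P+Q)/2,np.linalg.norm(P-Q)
def blob(im,lo,hi,box):
    "min-area rect of largest HSV blob in box x0,y0,x1,y1 (RGB image)"
    x0,y0,x1,y1=box; h=cv2.cvtColor(im[y0:y1,x0:x1],cv2.COLOR_RGB2HSV)
    m=cv2.inRange(h,lo,hi); c=max(cv2.findContours(m,0,2)[0],key=cv2.contourArea)
    k=np.zeros_like(m); cv2.drawContours(k,[c],0,255,-1); ys,xs=np.nonzero(k)
    return np.c_[xs+x0,ys+y0]
def ends(p):
    "centroid, and the two ends along the main axis"
    c=p.mean(0); v=np.linalg.svd(p-c,full_matrices=False)[2][0]; q=(p-c)@v
    return c,c+v*(q.min()-.5),c+v*(q.max()+.5)
def rgb(f): return cv2.cvtColor(cv2.imread(f),cv2.COLOR_BGR2RGB)
E
python3 - <<'E'
from h import *
T,S=rgb("pics/top0.png"),rgb("pics/scene0.png")
t=lambda x,y:np.array([150+x*190/600-.3,95+y*190/600-.3]); s=lambda x,y:np.array([175+x*.3625-.3,205+y*.3623-.3])
# dock pose from corners
pts=[("top",t(233,38),(160,145,12)),("top",t(550,65),(160,-145,12)),("top",t(216,264),(-51.5,132.5,12)),("top",t(207,338),(-118.5,132.5,12)),
("scene",s(12,275),(160,-145,12)),("scene",s(330,537),(160,145,12))]
def T3(q,X): c,n=np.cos(q[2]),np.sin(q[2]); X=np.array(X)/1e3; return np.array([q[0]+c*X[0]-n*X[1],q[1]+n*X[0]+c*X[1],X[2]])
r=least_squares(lambda q:np.concatenate([proj(n,T3(q,X))-p for n,p,X in pts]),[.65,0,0],loss="soft_l1")
q=r.x; print("dock",q,"res",r.fun.round(2)); 
for n,p,X in pts: print(n,X,(onz(n,p,.012)*1e3).round(1),(T3(q,X)*1e3).round(1))
Rd=np.array([[np.cos(q[2]),-np.sin(q[2]),0],[np.sin(q[2]),np.cos(q[2]),0],[0,0,1]])
D=lambda P:((Rd.T@(np.array(P)-[q[0],q[1],0]))*1e3).round(1)
# bar
a=ends(blob(T,(0,35,150),(12,255,255),(240,105,300,140))); b=ends(blob(S,(0,170,120),(8,255,255),(235,260,285,300)))
a,b=np.array(a),np.array(b)
print("bar px",a.round(1).tolist(),b.round(1).tolist())
if a[1][0]>a[2][0]: a[[1,2]]=a[[2,1]]
if b[1][0]<b[2][0]: b[[1,2]]=b[[2,1]]
for u,v in zip(a,b): P,e=tri(u,v); print(" bar",P,e,D(P))
for u,v in ((t(275,162),s(385,150)),(t(441,179),s(232,52))): P,e=tri(u,v); print(" strip",P,e,D(P))
# carrier handle: top face far/near in both
for n,im,bx in(("top",T,(255,185,275,205)),("scene",S,(303,230,322,256))):
    p=blob(im,(0,0,0),(180,255,62),bx); print(n,"handle px",p.min(0),p.max(0),ends(p)[0],len(p), D(onz(n,p.mean(0),.07)))
# carrier box corners top z 42
for c in ((297,268),(294,345),(435,357),(440,283)): print("carr",D(onz("top",t(*c),.042)))
# rod handle
for n,im,bx,z in(("top",T,(160,225,185,275),.082),("scene",S,(435,220,465,270),.08)):
    p=blob(im,(105,120,60),(125,255,255),bx); e=ends(p); print(n,"rod",[x.round(1).tolist() for x in e],[(onz(n,x,z)*1e3).round(1).tolist() for x in e])
print("rest base",[(onz("top",t(*c),.01)*1e3).round(1).tolist() for c in((110,357),(136,560),(70,572))])
print("toe",onz("top",t(54,330),.075), tri(t(54,330),s(715,275)))
E
```

```text
dock [ 0.69467639  0.04705864 -0.11852051] res [-0.73 -0.2   0.08  0.52 -0.25  1.16 -0.41  1.41 -1.24  0.07 -0.6   0.45]
top (160, 145, 12) [870.1 170.   12. ] [870.7 172.1  12. ]
top (160, -145, 12) [ 837.9 -115.7   12. ] [ 836.4 -115.8   12. ]
top (-51.5, 132.5, 12) [662.5 184.1  12. ] [659.2 184.7  12. ]
top (-118.5, 132.5, 12) [596.6 191.5  12. ] [592.7 192.6  12. ]
scene (160, -145, 12) [ 835.  -113.9   12. ] [ 836.4 -115.8   12. ]
scene (160, 145, 12) [869.5 172.6  12. ] [870.7 172.1  12. ]
bar px [[273.0, 122.0], [272.5, 122.0], [273.5, 122.0]] [[257.1, 279.8], [245.2, 271.3], [268.6, 288.0]]
 bar [0.77486951 0.02826568 0.13954373] 0.014080731066903909 [ 81.9  -9.2 139.5]
 bar [0.77489264 0.03965714 0.12621222] 0.0349080422029096 [ 80.5   2.1 126.2]
 bar [0.77509306 0.01705182 0.15448434] 0.007051211421221052 [ 83.4 -20.3 154.5]
 strip [0.70755469 0.10772883 0.17910979] 0.002417187568295807 [  5.6  61.8 179.1]
 strip [ 0.69179052 -0.01635654  0.17818853] 0.003331251113449191 [  4.6 -63.3 178.2]
top handle px [262 191] [267 202] [264.53968254 196.53968254] 63 [-93.5  -8.2  70. ]
scene handle px [306 233] [318 253] [311.86486486 242.98378378] 185 [-93.6  -5.6  70. ]
carr [-49.5  55.6  42. ]
carr [-115.9   50.4   42. ]
carr [-113.9  -70.1   42. ]
carr [-50.3 -67.8  42. ]
top rod [[170.8, 252.0], [168.4, 232.3], [173.2, 271.4]] [[460.4, 290.3, 82.0], [510.6, 297.7, 82.0], [411.4, 283.0, 82.0]]
scene rod [[448.5, 243.8], [453.0, 224.5], [443.8, 264.4]] [[460.6, 292.5, 80.0], [404.4, 284.6, 80.0], [516.0, 300.2, 80.0]]
rest base [[581.5, 277.7, 10.0], [404.9, 252.0, 10.0], [395.4, 309.2, 10.0]]
toe [0.5976228  0.30616914 0.075     ] (array([0.59925414, 0.31216653, 0.06045826]), np.float64(0.002207424012278773))
```

```bash
cat >> h.py <<'E'
Q=np.array([0.6955,0.0471,-0.119])
Rd=np.array([[np.cos(Q[2]),-np.sin(Q[2]),0],[np.sin(Q[2]),np.cos(Q[2]),0],[0,0,1]])
W=lambda x,y,z: Rd@(np.array([x,y,z])/1e3)+[Q[0],Q[1],0]
D=lambda P:((Rd.T@(np.array(P)-[Q[0],Q[1],0]))*1e3).round(1)
def att(x,z): x,z=np.array(x,float),np.array(z,float); return np.c_[x,np.cross(z,x),z]
A_car=att(-Rd[:,1],[0,0,-1])
def st(m=""): s=read_state(); print(m,"t%.1f"%s["time"],"eef",s["eef_pos"].round(4),"dock",D(s["eef_pos"]),"F",s["wrist_force"].round(1),"Fdock",(Rd.T@s["wrist_force"]).round(1),"gap %.4f"%s["finger_gap"],flush=True); return s
E
python3 - <<'E'
from h import *
t=lambda x,y:np.array([150+x*190/600-.3,95+y*190/600-.3]); s=lambda x,y:np.array([175+x*.3625-.3,205+y*.3623-.3])
for u,v in((t(339,84),s(260,228)),(t(403,88),s(198,186))): P,e=tri(u,v); print("bar",P,e,D(P))
p=W(-93.5,-7,53)
st()
move_pose(p+[0,0,.11],A_car); movel(p,.12); st("down")
clamp(30); st("clamped")
r=movel(p+Rd[:,1]*.065,.08,contact_N=20); st(f"slide {r}")
r=movel(p+Rd[:,1]*.095,.02,contact_N=9); st(f"home {r}")
E
```

```text
bar [0.77802816 0.0620896  0.14696177] 0.002051624220454746 [ 80.2  24.7 147. ]
bar [0.77336012 0.01220683 0.14715718] 0.0027040836802893 [ 81.5 -25.4 147.2]
 t0.1 eef [0.235  0.6323 0.2257] dock [-526.7  526.4  225.7] F [ 0.4 -0.6 -0.8] Fdock [ 0.5 -0.6 -0.8] gap 0.0877
down t3.6 eef [0.6024 0.0515 0.0537] dock [-92.9  -6.7  53.7] F [ 0.8  0.9 -0.5] Fdock [ 0.7  1.  -0.5] gap 0.0879
clamped t4.8 eef [0.6018 0.0513 0.053 ] dock [-93.5  -7.   53. ] F [ 0.6  0.  -0.1] Fdock [ 0.5  0.1 -0.1] gap 0.0139
slide False t5.7 eef [0.6096 0.116  0.053 ] dock [-93.5  58.2  53. ] F [ 0.3  0.6 -0. ] Fdock [ 0.3  0.6 -0. ] gap 0.0136
home True t6.5 eef [0.6111 0.1293 0.053 ] dock [-93.6  71.6  53. ] F [-0.2 -2.5  5. ] Fdock [ 0.1 -2.5  5. ] gap 0.0139
```

Run:
```python
from h import *
p=st()["eef_pos"]
r=movel(p+Rd[:,1]*.006,.01,contact_N=14); st(f"press {r}"); hold(.2); s=st("held")
open_jaws(); s=st("open")
movel(s["eef_pos"]+[0,0,.11],.2)
im=[cv2.cvtColor(snapshot(n),cv2.COLOR_RGB2BGR) for n in("top","scene")]
cv2.imwrite("pics/t1.png",im[0]);cv2.imwrite("pics/s1.png",im[1])
```

```text
t6.5 eef [0.6111 0.1293 0.053 ] dock [-93.6  71.6  53. ] F [-0.2 -2.5  5. ] Fdock [ 0.1 -2.5  5. ] gap 0.0139
press True t7.0 eef [0.6111 0.1294 0.0532] dock [-93.6  71.7  53.2] F [ 0.8 -1.8  3.9] Fdock [ 1.  -1.7  3.9] gap 0.0138
held t7.2 eef [0.6111 0.1293 0.0532] dock [-93.6  71.6  53.2] F [ 0.1 -0.4  4. ] Fdock [ 0.2 -0.4  4. ] gap 0.0141
open t8.4 eef [0.6106 0.1291 0.0528] dock [-94.   71.3  52.8] F [-0.2  1.  -0. ] Fdock [-0.3  1.  -0. ] gap 0.0877
```

Run:
```python
from h import *
th=.145; rx=np.array([np.cos(th),np.sin(th),0]); ry=np.array([-np.sin(th),np.cos(th),0])
A=att(-ry,[0,0,-1]); p=np.array([.4653,.2912,.0565])
move_pose(p+[0,0,.10],A); movel(p,.12); st("at rod")
clamp(45); s=st("clamped"); json.dump(dict(p=s["eef_pos"].tolist(),R=A.tolist()),open("rest.json","w"))
movel(p+[0,0,.03],.06); st("lift"); movel(p+[0,0,.13],.15); st("up")
a,b=[cv2.cvtColor(snapshot(n),cv2.COLOR_RGB2BGR) for n in("top","scene")]
cv2.imwrite("pics/t2.png",a);cv2.imwrite("pics/s2.png",b)
c=cv2.imread("pics/t1.png")
f=lambda i:cv2.resize(i,(400,300),interpolation=cv2.INTER_CUBIC)
cv2.imwrite("pics/v2.png",np.vstack([np.hstack([f(a[130:265,140:320]),f(b[180:330,280:480])]),np.hstack([f(b),f(c[130:265,140:320])])]))
```

```text
at rod t11.1 eef [0.4658 0.2914 0.0571] dock [-257.   215.3   57.1] F [ 0.8  1.  -0.6] Fdock [ 0.6  1.1 -0.6] gap 0.0879
clamped t12.2 eef [0.4653 0.2913 0.0565] dock [-257.5  215.1   56.5] F [0.2 1.3 0.5] Fdock [0.  1.3 0.5] gap 0.0177
lift t12.9 eef [0.4653 0.2912 0.0867] dock [-257.6  215.    86.7] F [ 0.1  0.2 -2.1] Fdock [ 0.1  0.2 -2.1] gap 0.0179
up t13.7 eef [0.4647 0.2907 0.1854] dock [-258.1  214.5  185.4] F [ 0.   0.6 -1.1] Fdock [-0.1  0.6 -1.1] gap 0.0177
```

View pics/v2.png

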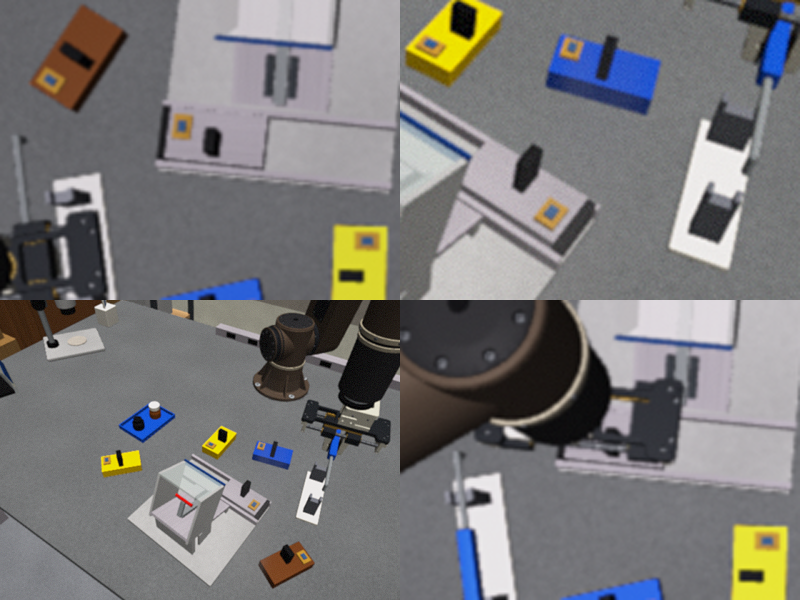

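The carrier is flush against the stop, the rod is held straight, and the gripper's long side lies across the rod. Next is the pre-entry pose, with a check of the toe.

```bash
cat >> h.py <<'E'
c23,s23=np.cos(np.radians(23)),np.sin(np.radians(23))
U=Rd@[c23,0,s23]; N=Rd@[-s23,0,c23]; A_rod=att(-Rd[:,1],-N)
YB=-0.4; SB,HB=156.3,58.
def rod(s,h,y=YB): "TCP for the rod's toe end at slope station s (mm), axis h above deck"; return W(-40,y,32)+U*(s-135)/1e3+N*h/1e3-N*.0188
E
python3 - <<'E'
from h import *
for s,h in((40,92),(170,92),(170,69),(112,69),(118,69),(118,92)): print(s,h,inverse_kinematics(rod(s,h),A_rod))
p=rod(40,92)
move_pose(p+[0,0,.1],A_rod); st("pre-high"); movel(p,.12); st("pre")
a,b=[cv2.cvtColor(snapshot(n),cv2.COLOR_RGB2BGR) for n in("top","scene")]
cv2.imwrite("pics/t3.png",a);cv2.imwrite("pics/s3.png",b)
tip=p+N*.0188+U*.135; print("toe end proj top",proj("top",tip),"scene",proj("scene",tip),proj("scene",tip-N*.024))
f=lambda i,w=400:cv2.resize(i,(w,600),interpolation=cv2.INTER_CUBIC)
cv2.imwrite("pics/v3.png",np.hstack([f(a[95:215,230:310]),f(b[200:320,230:310])]))
E
```

```text
40 92 None
170 92 [ 0.40089305  0.23482059 -0.77985236  0.77566013 -0.28090586  0.33016414]
170 69 [ 0.32299757  0.26955343 -0.82887966  1.01281124 -0.1983137   0.15609633]
112 69 None
118 69 None
118 92 [ 0.26968952  0.18675304 -0.96724052  1.29425031 -0.15454068 -0.0807843 ]
pre-high t14.7 eef [0.5414 0.0659 0.1629] dock [-155.2    0.4  162.9] F [ 0.3  0.3 -0.9] Fdock [ 0.3  0.4 -0.9] gap 0.0176Traceback (most recent call last):
  File "<stdin>", line 4, in <module>
cell.PlanningError: the arm cannot follow that straight line within its joint ranges
```

```bash
cat >> h.py <<'E'
def rp(s,h,p,y=YB):
    "TCP pose: toe end of the rod's axis at slope station s, height h above deck (mm), rod pitched p deg"
    c,n=np.cos(np.radians(p)),np.sin(np.radians(p)); V,M=Rd@[c,0,n],Rd@[-n,0,c]
    return W(-40,y,32)+(U*s+N*h)/1e3-.135*V-.0188*M, att(-Rd[:,1],-M)
E
python3 - <<'E'
from h import *
print(read_state()["joint_positions"].round(2))
for s,h in((70,92),(170,92),(170,69),(140,69),(106,69),(122,92)):
  for p in(4,8,12,16,20):
    q=inverse_kinematics(*rp(s,h,p)); print(s,h,p,None if q is None else np.round(q,2))
E
```

```text
[ 0.6  -0.01 -0.9   0.64 -0.45  0.3 ]
70 92 4 [ 0.5   0.22 -0.48  0.06 -0.81  0.92]
70 92 8 [ 0.52  0.2  -0.57  0.13 -0.69  0.83]
70 92 12 [ 0.54  0.19 -0.68  0.25 -0.55  0.71]
70 92 16 [ 0.55  0.17 -0.81  0.45 -0.4   0.51]
70 92 20 [ 0.42  0.16 -0.99  0.98 -0.21  0.09]
170 92 4 [ 0.41  0.32 -0.23  0.04 -0.96  1.02]
170 92 8 [ 0.43  0.3  -0.32  0.1  -0.83  0.97]
170 92 12 [ 0.44  0.28 -0.42  0.17 -0.71  0.89]
170 92 16 [ 0.46  0.26 -0.52  0.28 -0.57  0.77]
170 92 20 [ 0.45  0.25 -0.65  0.47 -0.42  0.59]
170 69 4 [ 0.4   0.35 -0.24  0.04 -0.92  1.03]
170 69 8 [ 0.42  0.33 -0.33  0.1  -0.79  0.97]
170 69 12 [ 0.43  0.31 -0.42  0.18 -0.66  0.89]
170 69 16 [ 0.45  0.3  -0.54  0.3  -0.52  0.76]
170 69 20 [ 0.43  0.28 -0.68  0.54 -0.36  0.54]
140 69 4 [ 0.42  0.33 -0.31  0.05 -0.87  1.  ]
140 69 8 [ 0.44  0.3  -0.4   0.11 -0.75  0.93]
140 69 12 [ 0.46  0.29 -0.5   0.2  -0.61  0.84]
140 69 16 [ 0.47  0.27 -0.62  0.35 -0.47  0.69]
140 69 20 [ 0.43  0.26 -0.78  0.67 -0.29  0.4 ]
106 69 4 [ 0.45  0.29 -0.4   0.05 -0.82  0.97]
106 69 8 [ 0.47  0.27 -0.49  0.12 -0.69  0.89]
106 69 12 [ 0.49  0.26 -0.6   0.23 -0.56  0.78]
106 69 16 [ 0.5   0.24 -0.72  0.42 -0.41  0.59]
106 69 20 [ 0.39  0.23 -0.91  0.94 -0.21  0.16]
122 92 4 [ 0.45  0.27 -0.35  0.05 -0.88  0.98]
122 92 8 [ 0.47  0.25 -0.44  0.11 -0.76  0.91]
122 92 12 [ 0.49  0.23 -0.54  0.2  -0.63  0.81]
122 92 16 [ 0.5   0.22 -0.66  0.35 -0.49  0.66]
122 92 20 [ 0.47  0.2  -0.81  0.63 -0.33  0.4 ]
```

Run:
```python
from h import *
p,A=rp(55,92,12)
movel(p,.12,attitude=A); st("pre")
a,b=[cv2.cvtColor(snapshot(n),cv2.COLOR_RGB2BGR) for n in("top","scene")]
cv2.imwrite("pics/t3.png",a);cv2.imwrite("pics/s3.png",b)
M=-A[:,2]; tip=p+M*.0188-.135*np.cross(A[:,2],A[:,0])*0; V=np.cross(M,-A[:,0])*-1
V=np.cross(-A[:,0],M); tip=p+M*.0188+.135*V
print("toe end top",proj("top",tip),"scene",proj("scene",tip),"tip",proj("scene",tip-M*.024))
f=lambda i:cv2.resize(i,(400,600),interpolation=cv2.INTER_CUBIC)
cv2.imwrite("pics/v3.png",np.hstack([f(a[95:215,230:310]),f(b[200:320,230:310])]))
```

```text
pre t15.5 eef [0.5434 0.0656 0.0918] dock [-153.2    0.3   91.8] F [ 0.5 -0.3 -1.2] Fdock [ 0.6 -0.3 -1.2] gap 0.0175
toe end top [262.28275508 164.87091677] scene [294.53840658 244.54283615] tip [292.52835091 253.81200656]
```

View pics/v3.png

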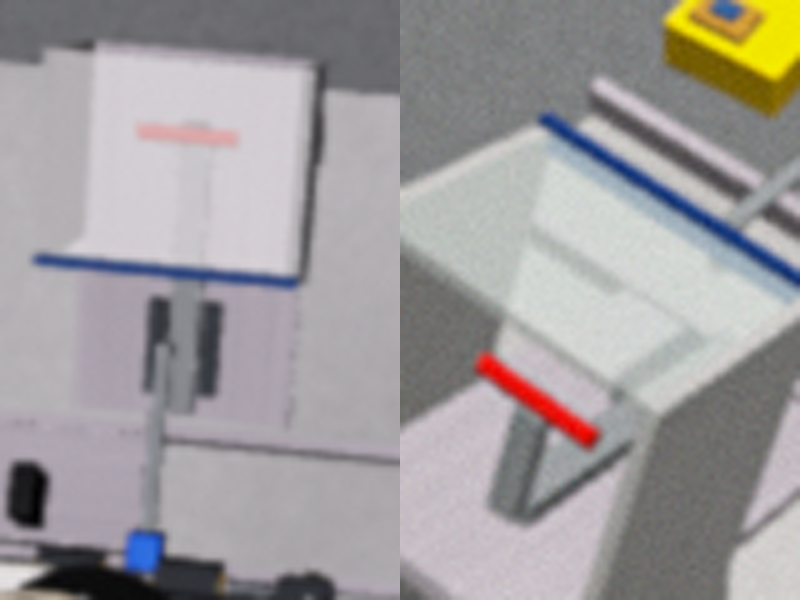

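The toe lies where predicted: seen at top (262.6,164), predicted (262.3,164.9). The bar centre is at top (267.6,121.6). Now I enter the hood, hook the bar and pull.

Run:
```python
from h import *
def go(s,h,p,v,c=None):
    P,A=rp(s,h,p); r=movel(P,v,attitude=A,contact_N=c); st(f"{s},{h},{p} -> {r}"); return r
if go(90,92,16,.08,6) or go(170,91,20,.08,6) : raise SystemExit
a,b=[cv2.cvtColor(snapshot(n),cv2.COLOR_RGB2BGR) for n in("top","scene")]
f=lambda i:cv2.resize(i,(400,600),interpolation=cv2.INTER_CUBIC)
cv2.imwrite("pics/v4.png",np.hstack([f(a[95:215,230:310]),f(b[200:320,230:310])]))
if go(170,68,20,.05,5): raise SystemExit
c,d=[cv2.cvtColor(snapshot(n),cv2.COLOR_RGB2BGR) for n in("top","scene")]
cv2.imwrite("pics/v4.png",np.hstack([f(b[200:320,230:310]),f(d[200:320,230:310])]))
```

```text
90,92,16 -> False t16.2 eef [0.5782 0.0604 0.0967] dock [-118.    -0.7   96.7] F [ 0.5 -0.2 -0.4] Fdock [ 0.5 -0.1 -0.4] gap 0.0174
170,91,20 -> False t17.3 eef [0.6558 0.0513 0.1182] dock [-39.9  -0.6 118.2] F [ 0.3  0.  -1.2] Fdock [ 0.3  0.  -1.2] gap 0.0178
170,68,20 -> False t18.0 eef [0.665  0.0501 0.0967] dock [-30.6  -0.7  96.7] F [-1.1 -0.6 -1.2] Fdock [-1.  -0.8 -1.2] gap 0.0177
```

View pics/v4.png

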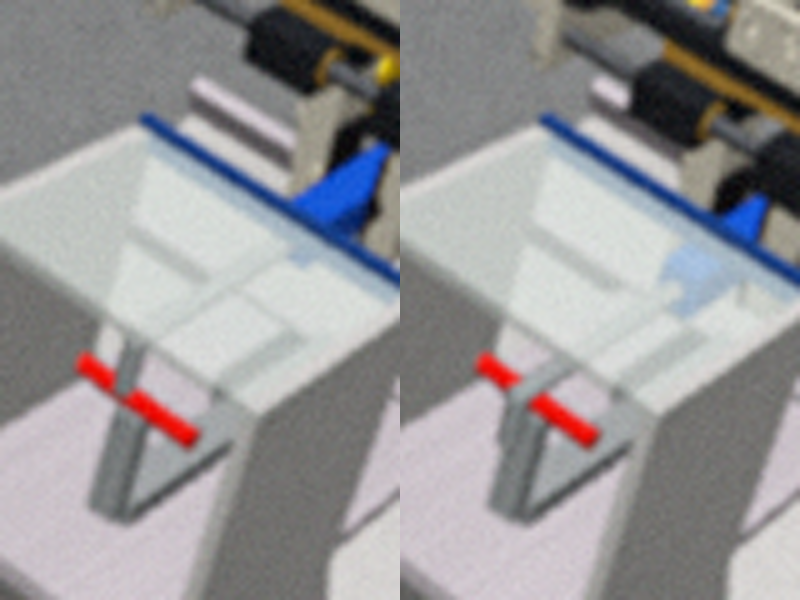

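The right-hand crop shows the shank over the red bar at (515,385), with the toe behind it. It is hooked, so I pull.

Run:
```python
from h import *
def go(s,h,p,v,c=None):
    P,A=rp(s,h,p); r=movel(P,v,attitude=A,contact_N=c); x=st(f"{s},{h},{p} -> {r}")
    M=-x["tcp_rot"][:,2]; V=np.cross(-x["tcp_rot"][:,0],M); t=x["eef_pos"]+.0188*M+.135*V-W(-40,YB,32); print("   toe s,h",(t@U*1e3).round(1),(t@N*1e3).round(1)); return r
go(150,68,18,.05,15)
go(122,68,14.5,.05,15)
go(98,68,14,.02,10)
a,b=[cv2.cvtColor(snapshot(n),cv2.COLOR_RGB2BGR) for n in("top","scene")]
cv2.imwrite("pics/t5.png",a);cv2.imwrite("pics/s5.png",b)
```

```text
150,68,18 -> False t18.7 eef [0.6448 0.0529 0.0938] dock [-51.   -0.2  93.8] F [ 0.2 -0.1 -0.4] Fdock [ 0.2 -0.1 -0.4] gap 0.0177
   toe s,h 150.1 68.2
122,68,14.5 -> False t19.4 eef [0.6157 0.0562 0.0902] dock [-80.3  -0.4  90.2] F [-0.3  0.4 -0.7] Fdock [-0.3  0.4 -0.7] gap 0.0176
   toe s,h 122.0 67.9
98,68,14 -> True t19.9 eef [0.6151 0.0575 0.0903] dock [-81.1   0.8  90.3] F [0.5 0.5 1.4] Fdock [0.5 0.6 1.4] gap 0.0178
   toe s,h 121.2 68.7
```

Run:
```python
from h import *
def go(s,h,p,v,c=None):
    P,A=rp(s,h,p); r=movel(P,v,attitude=A,contact_N=c); x=st(f"{s},{h},{p} -> {r}")
    M=-x["tcp_rot"][:,2]; V=np.cross(-x["tcp_rot"][:,0],M); t=x["eef_pos"]+.0188*M+.135*V-W(-40,YB,32); print("   toe s,h",(t@U*1e3).round(1),(t@N*1e3).round(1)); return r
go(112,68,14,.02,18)
a,b=[cv2.cvtColor(snapshot(n),cv2.COLOR_RGB2BGR) for n in("top","scene")]
cv2.imwrite("pics/t5.png",a);cv2.imwrite("pics/s5.png",b)
f=lambda i:cv2.resize(i,(400,600),interpolation=cv2.INTER_CUBIC)
cv2.imwrite("pics/v5.png",np.hstack([f(a[95:215,230:310]),f(b[200:320,240:320])]))
```

```text
112,68,14 -> True t20.3 eef [0.6148 0.0593 0.0912] dock [-81.6   2.5  91.2] F [1.5 0.2 0. ] Fdock [1.5 0.4 0. ] gap 0.0180
   toe s,h 121.2 69.8
```

View pics/v5.png

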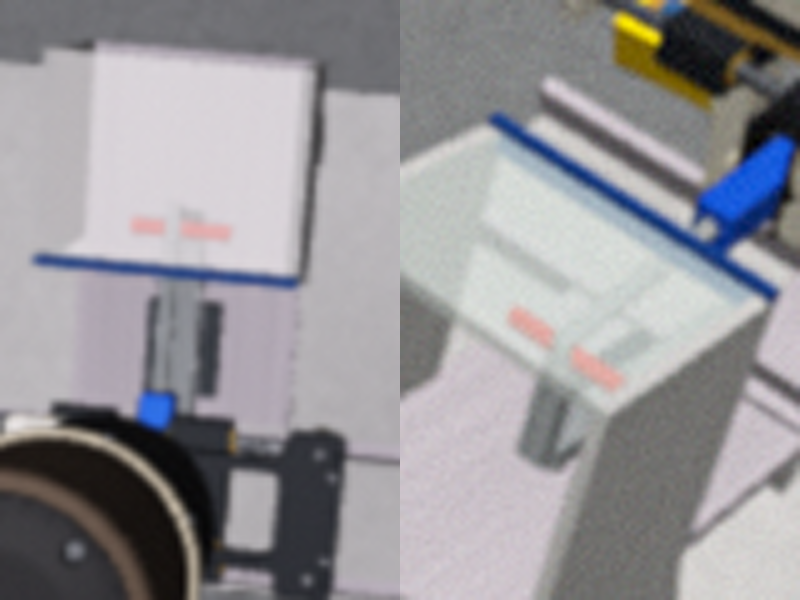

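Run:
```python
from h import *
t=lambda x,y:np.array([230+x*.2-.4,95+y*.2-.4]); s=lambda x,y,o=240:np.array([o+x*.2-.4,200+y*.2-.4])
def SH(P): d=P-W(-40,0,32); return (d@U*1e3).round(1),(d@N*1e3).round(1)
# before (v3 crops, scene offset 230), after (v5)
for n,prs in(("before",((t(136,130),s(199,437,230)),(t(240,138),s(78,362,230)))),("after",((t(131,224),s(222,382)),(t(232,233),s(108,315))))):
    for a,b in prs: P,e=tri(a,b); print(n,D(P),SH(P),round(e*1e3,1))
st()
```

```text
before [ 80.7  25.5 149.6] (np.float64(157.1), np.float64(61.1)) 3.0
before [ 82.6 -26.5 147.6] (np.float64(158.1), np.float64(58.5)) 1.6
after [ 38.4  24.4 132. ] (np.float64(111.3), np.float64(61.4)) 1.7
after [ 39.9 -26.6 128.7] (np.float64(111.4), np.float64(57.8)) 0.6
 t20.4 eef [0.6148 0.0592 0.091 ] dock [-81.6   2.5  91. ] F [ 3.5 -0.9 -0. ] Fdock [ 3.5 -0.5 -0. ] gap 0.0177
```

The bar moved about 46 mm to station 111.4. It starts at 0 to 6 mm, so that fits a full 50 mm, and the stop held firm at both 10 N and 18 N. Now I unhook, back out and hover over the rest.

Run:
```python
from h import *
def go(s,h,p,v,c=None):
    P,A=rp(s,h,p); r=movel(P,v,attitude=A,contact_N=c); st(f"{s},{h},{p} -> {r}"); return r
go(131,69,14,.04); go(131,92,14,.05); go(50,93,12,.1)
P,A=rp(50,93,12); movel(P+[-.02,0,.1],.15)
R=json.load(open("rest.json")); p=np.array(R["p"]); A=np.array(R["R"])
move_pose(p+[0,0,.13],A); hold(.3); movel(p+[0,0,.04],.1); hold(.2); st("over rest")
a,b=[cv2.cvtColor(snapshot(n),cv2.COLOR_RGB2BGR) for n in("top","scene")]
cv2.imwrite("pics/t6.png",a);cv2.imwrite("pics/s6.png",b)
V=np.array([np.cos(.145),np.sin(.145),0]); g=p+[0,0,.04+.0188]
for d in(60,137): print(d,"proj top",proj("top",g+V*d/1e3),"scene",proj("scene",g+V*d/1e3))
print("tip scene",proj("scene",g+V*.135-[0,0,.024]))
f=lambda i:cv2.resize(i,(400,600),interpolation=cv2.INTER_CUBIC)
cv2.imwrite("pics/v6.png",np.hstack([f(a[180:300,140:220]),f(b[210:330,410:490])]))
```

```text
131,69,14 -> False t20.8 eef [0.6228 0.0551 0.0953] dock [-73.1  -0.7  95.3] F [-0.8  0.5 -1.7] Fdock [-0.8  0.4 -1.7] gap 0.0178
131,92,14 -> False t21.4 eef [0.6142 0.0566 0.1174] dock [-81.8  -0.2 117.4] F [ 0.2  0.3 -1.6] Fdock [ 0.2  0.3 -1.6] gap 0.0173
50,93,12 -> False t22.4 eef [0.5388 0.0658 0.091 ] dock [-157.8   -0.    91. ] F [ 0.3  0.  -1. ] Fdock [ 0.3  0.  -1. ] gap 0.0174
over rest t25.7 eef [0.4656 0.2916 0.0971] dock [-257.3  215.4   97.1] F [ 0.2  0.8 -1.4] Fdock [ 0.1  0.8 -1.4] gap 0.0181
60 proj top [163.24894548 226.12399211] scene [447.566754   256.64479578]
137 proj top [159.60381953 195.91538736] scene [440.60673184 288.81047997]
tip scene [437.10957975 295.07680503]
```

View pics/v6.png

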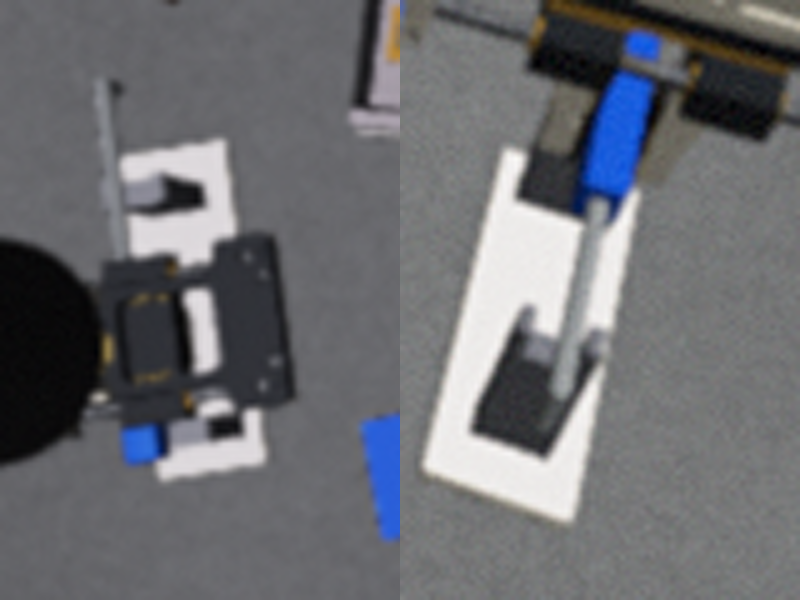

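Both views show the rod straight and over its slots, within a pixel in the top view and 2 px at the toe in the scene view. I lower it gently.

Run:
```python
from h import *
R=json.load(open("rest.json")); p=np.array(R["p"]); A=np.array(R["R"])
r=movel(p+[0,0,.012],.05,contact_N=4); st(f"near {r}")
if r: raise SystemExit
r=movel(p+[0,0,-.001],.012,contact_N=2.5); st(f"down {r}"); hold(.3); s=st("settled")
if s["eef_pos"][2]<.0595:
    open_jaws(); st("open"); movel(read_state()["eef_pos"]+[0,0,.12],.12)
    q=W(-93.6,71.5,53); move_pose(q+[0,0,.12],A_car); st("over carrier")
    a,b=[cv2.cvtColor(snapshot(n),cv2.COLOR_RGB2BGR) for n in("top","scene")]
    cv2.imwrite("pics/t7.png",a);cv2.imwrite("pics/s7.png",b)
    f=lambda i:cv2.resize(i,(400,600),interpolation=cv2.INTER_CUBIC)
    cv2.imwrite("pics/v7.png",np.hstack([f(a[180:300,140:220]),f(b[210:330,410:490])]))
```

```text
near False t26.5 eef [0.4654 0.2913 0.0684] dock [-257.4  215.2   68.4] F [-0.   0.7 -2.1] Fdock [-0.1  0.7 -2.1] gap 0.0176
down True t27.4 eef [0.4653 0.2912 0.0564] dock [-257.6  215.    56.4] F [-1.  -1.1  4.6] Fdock [-0.8 -1.2  4.6] gap 0.0175
settled t27.7 eef [0.4653 0.2912 0.0564] dock [-257.6  215.1   56.4] F [-1.6  0.4  5.6] Fdock [-1.6  0.2  5.6] gap 0.0180
open t28.9 eef [0.4647 0.2906 0.0557] dock [-258.1  214.4   55.7] F [-0.1 -0.1  0.1] Fdock [-0.1 -0.1  0.1] gap 0.0876
over carrier t30.9 eef [0.6109 0.1288 0.1723] dock [-93.7  71.1 172.3] F [ 0.1  1.2 -0.7] Fdock [-0.   1.2 -0.7] gap 0.0874
```

View pics/v7.png

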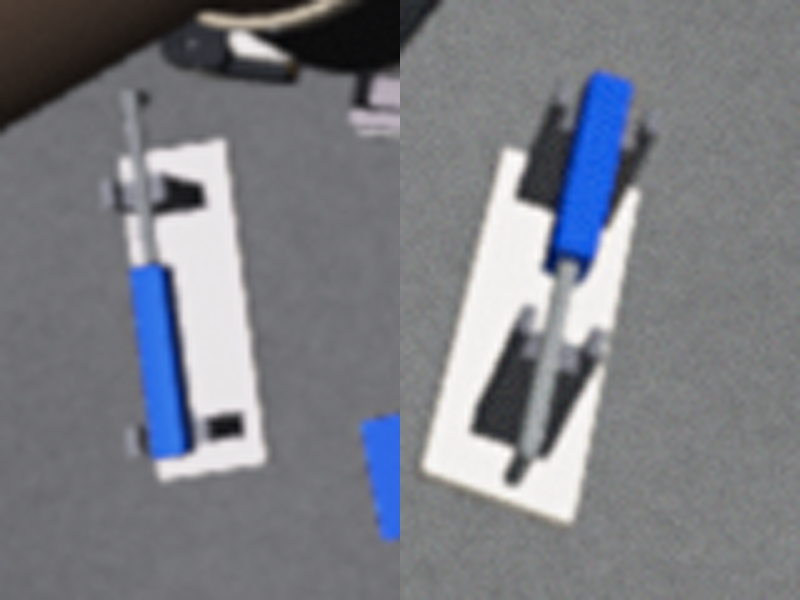

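The rod lies in both saddles as it was found. Now the tug: ease off until contact, estimate the stiffness at low force, then step to about 12 N.

Run:
```python
from h import *
q=W(-93.6,71.5,53.5); movel(q,.12); clamp(45); s=st("clamped")
y=Rd[:,1]
def F(n=3):
    v=[]
    for _ in range(n): hold(.02); v.append(read_state()["wrist_force"]@y)
    return np.mean(v)
F0=F(4); print("F0",F0)
r=movel(q-y*.009,.012,contact_N=8); s=st(f"touch {r}"); base=s["eef_pos"]-0
c=base; d=0.; log=[]
f=F()-F0; log.append((d,f))
while f<6 and d<4e-3:
    d+=2e-4; movel(base-y*d,.02); f=F(2)-F0; log.append((round(d*1e3,2),round(f,1),D(read_state()["eef_pos"])[1]))
print(log); st("pre-tug")
json.dump(dict(base=base.tolist(),d=d,F0=F0,log=[[float(z) for z in l] for l in log]),open("tug.json","w"))
```

```text
clamped t33.4 eef [0.611  0.1292 0.0535] dock [-93.6  71.5  53.5] F [-0.   0.9  0.5] Fdock [-0.1  0.9  0.5] gap 0.0133
F0 -0.20423524309203825
touch True t33.9 eef [0.6106 0.125  0.0535] dock [-93.6  67.3  53.5] F [-1.3  1.   2.7] Fdock [-1.4  0.9  2.7] gap 0.0136
[(0.0, np.float64(2.2977323916184913)), (0.2, np.float64(3.0), np.float64(67.3)), (0.4, np.float64(5.1), np.float64(67.2)), (0.6, np.float64(6.0), np.float64(67.2)), (0.8, np.float64(6.5), np.float64(67.1))]
pre-tug t35.1 eef [0.6106 0.1249 0.0536] dock [-93.6  67.1  53.6] F [-2.1  6.3  2.1] Fdock [-2.8  6.   2.1] gap 0.0136
```

The carrier travelled 4.3 mm and then met the bolt, as expected (4.5 mm). Stiffness is about 5.5 N/mm.

Run:
```python
from h import *
R=json.load(open("tug.json")); base=np.array(R["base"]); d=R["d"]; F0=R["F0"]; y=Rd[:,1]
def f(): return read_state()["wrist_force"]@y-F0
L=[]
def step(dd):
    global d
    d+=dd; movel(base-y*d,.03)
t0=read_state()["time"]; step(.0009)
while read_state()["time"]-t0<2.5:
    v=[]
    for _ in range(2): hold(.02); v.append(f())
    m=np.mean(v); L.append((round(read_state()["time"]-t0,2),round(d*1e3,2),round(m,1)))
    on=[l[0] for l in L if l[2]>10]
    if on and L[-1][0]-on[0]>.52: break
    if m<11.5: step(min(.0008,(12.3-m)/5500*.8))
    elif m>14: step(-.0002)
print(L); st("tug")
movel(base+y*.0002,.02); hold(.1); st("relaxed")
open_jaws(); s=st("open"); movel(s["eef_pos"]+[0,0,.12],.15)
movej([1.2]+list(read_state()["joint_positions"][1:])); st("away")
a,b=[cv2.cvtColor(snapshot(n),cv2.COLOR_RGB2BGR) for n in("top","scene")]
cv2.imwrite("pics/t8.png",a);cv2.imwrite("pics/s8.png",b)
g=lambda i:cv2.resize(i,(400,600),interpolation=cv2.INTER_CUBIC)
cv2.imwrite("pics/v8.png",np.hstack([g(a[95:275,200:320]),g(b[195:345,230:400])]))
```

```text
[(0.28, 1.7, np.float64(8.7)), (0.57, np.float64(2.22), np.float64(11.3)), (0.85, np.float64(2.38), np.float64(11.5)), (0.88, np.float64(2.38), np.float64(11.7)), (0.92, np.float64(2.38), np.float64(11.5)), (1.2, np.float64(2.5), np.float64(11.8))]
tug t36.3 eef [0.6106 0.1247 0.0537] dock [-93.5  67.   53.7] F [-3.7 11.7  2. ] Fdock [-5.1 11.2  2. ] gap 0.0138
relaxed t36.7 eef [0.6106 0.125  0.0534] dock [-93.5  67.3  53.4] F [-0.7  2.1  2.5] Fdock [-1.   2.   2.5] gap 0.0140
open t38.0 eef [0.6106 0.1252 0.0535] dock [-93.6  67.5  53.5] F [-0.2 -0.1  0.4] Fdock [-0.2 -0.1  0.4] gap 0.0880
away t40.5 eef [0.3936 0.4822 0.1724] dock [-351.4  396.2  172.4] F [ 0.1 -0.3 -0.2] Fdock [ 0.1 -0.3 -0.2] gap 0.0876
```

View pics/v8.png

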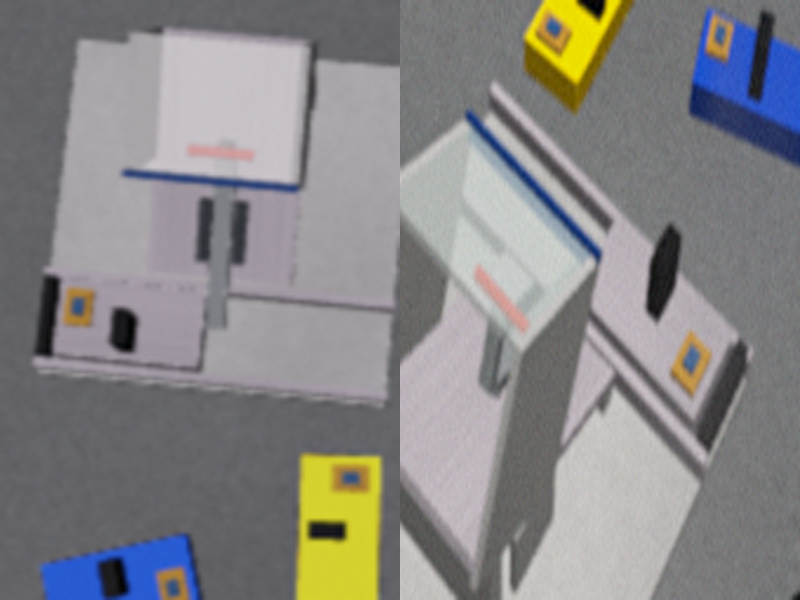

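The bolt's nose stands in the channel beside the carrier at top crop (218,300). The bar is still at top px (266,140.6), against (266.2,140.8) at full stroke. Last comes a tray and rod pixel check, then hand-in.

Run:
```python
from h import *
a,b=cv2.imread("pics/top0.png"),cv2.imread("pics/t8.png"); S,Z=cv2.imread("pics/scene0.png"),cv2.imread("pics/s8.png")
print("tray top/scene mean diff",cv2.absdiff(a[195:275,375:435],b[195:275,375:435]).mean(),cv2.absdiff(S[135:200,160:250],Z[135:200,160:250]).mean())
for im in(S,Z):
    p=blob(cv2.cvtColor(im,cv2.COLOR_BGR2RGB),(105,120,60),(125,255,255),(435,220,465,270)); print("rod handle scene px",p.mean(0))
st(); close_job()
```

```text
tray top/scene mean diff 0.7311111111111112 3.4555555555555557
rod handle scene px [448.52617801 243.78795812]
rod handle scene px [447.68461538 243.58717949]
 t40.5 eef [0.3939 0.4821 0.1724] dock [-351.1  396.1  172.4] F [-1.1 -0.1 -0.3] Fdock [-1.1 -0.2 -0.3] gap 0.0875
the job is handed in; nothing more can be done
```

The job is handed in at 40.5 s of the 72 s allowed. The carrier was slid home, the bolt shot with the hooked rod, the rod laid back on its rest, and the carrier tugged to prove that the bolt holds.

- **Carrier home:** it stopped hard against the black end stop, and a second press did not move it.
- **Bolt:** the red bar moved about 46 mm. It starts somewhere between 0 and 6 mm, so that fits a full 50 mm stroke. The stop held at 10 N and again at 18 N. After the tug the bar was still in the same place.
- **Tug:** after about 4.3 mm of play the bolt held the carrier. I read 11.3–11.8 N along the channel for about 0.6 s, after a ramp through 6–9 N. The highest reading was well below 30 N. The carrier was left resting near the bolt rather than pressed back to the end stop.
- **Rod:** it is back in both saddles, with its handle within 1 px of where it started in the scene view. Lowering was set to stop at a 2.5 N change, but 4.6–5.6 N was read at touchdown, so it landed a little harder than I aimed for.
- **Jar and lens:** the tray looks unchanged from above (mean pixel difference 0.7). The scene view differs more (3.5), and I did not look into why.

Before the rod was lowered, the scene camera showed its toe about 2 px off my prediction, while the top camera agreed.

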